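Rehang the lift-off door of the power box

TASK

Take the loose hinged door out of the wooden rack and hang it gently on the small grey electrical box, so that both hinge sockets sit fully down on the two upright pins, without forcing or dropping it. Then swing the door fully shut and let go, leaving the blank panel and everything else on the bench where it is.

Things in the scene. Friction and masses are not known exactly. Their poses are not given: they have to be found in the camera images.
- cabinet: Grey steel electrical box, fixed, doorless, breakers inside: 180 wide (y), 110 deep, 190 high. Origin at bench height under the middle of its open front face; x points into the box, y away from its hinge side, z up. A hinge strip on the front's -y side has two lugs (radius 8.5), one above the other, each with an upright pin. Two rubber stops 6 proud of the face at y = +44 meet the shut door's back.
- seat_low (a point): NOMINAL point on the lower pin's axis at its lug's top, where the lower socket's rim comes to rest: x = -12, y = -76, z = 45 in the box's frame. The strip is clamped in slotted holes: both pins together really stand up to 9 mm to either side of this along the box's y, by an amount no pose shows; x and z are true. Pin 8 in diameter, 18 tall, tip bevelled 1.2. Axes as the box.
- seat_up (a point): The same NOMINAL point for the upper pin: x = -12, y = -76, z = 149 in the box's frame; shifted along y by the same unknown amount as the lower one. Same pin, 18 tall.
- door_mid (a point): Centre of the door's panel: grey steel, 130 wide (y), 160 high (z), 12 thick (x), 0.25 to 0.5 kg, with two sockets on its hinge edge. x points to its back, y from the hinge edge to the free edge, z up; shut, these match the box's axes, with the bottom 25 above the bench. Starts upright in a slot of the rack, hinge edge to the robot's left. Pinch it across the thickness anywhere on the top edge.
- socket_low (a point): Centre of the bottom mouth of the door's lower hinge socket: a steel tube open at both ends, outer diameter 17, bore 11, 16 long. At y = -75, z = -60 from door_mid; 20 above the door's bottom edge. Axes as the door.
- socket_up (a point): Centre of the bottom mouth of the upper socket, same tube, at y = -75, z = +44 from door_mid.
- door_edge (a point): Middle of the door's free edge, at y = +65 from door_mid. A small round latch (radius 9, 6 proud) is on the door's front (-x) face, 20 from this edge, half-way up.
- rack: Plywood rack, fixed: base 150 (x) by 110 (y) by 12 high with two parallel slots 15 wide along y at x = -40 and +40, their walls 90 long (y), 6 thick, from 12 to 57 above the bench. Origin at bench height under its middle. The door stands in one slot and the blank panel in the other, both with their bottom edge 12 above the bench.
- blank_mid (a point): Centre of the plain blank panel (same grey, 12 x 130 x 160 mm, no sockets, no latch) in the other slot of the rack. Leave it.
- cup: Clear plastic cup, 76 across, 85 high, to be left alone. Origin under its centre.
- tape: Black ring of tape core, 90 across, 22 high, to be left alone. Origin under its centre.
- adapter: Small aluminium record adapter disc, 38 across, 12 high, to be left alone; low enough to pass under the hung door. Origin under its centre.
- screwdriver: Screwdriver lying on the bench, to be left alone.
- case: Small black case 70 x 50 x 28, to be left alone. Origin under its centre.
- jar: Closed glass jar, 64 across, 80 high, to be left alone. Origin under its centre.
Things that resemble listed ones, but are neither listed nor needed, are in the scene too. Of the things like the rack, leave any that is blue; of the rest the smaller one is meant.

How it is judged (in metres and radians):
On the way, in this order (a step that is already met when the one before it is completed fails the run):
1. the door has been lifted clear of the rack (height (world z) of door_mid above 0.155 m and contact force between door and rack below 0.01 N), for 0.1 s.
2. both sockets are fully down on their pins (horizontal distance between socket_low and seat_low below 0.0125 m and horizontal distance between socket_up and seat_up below 0.0125 m and z of socket_low in the frame of cabinet between 0.042 and 0.048 m and z of socket_up in the frame of cabinet below 0.152 m), for 0.2 s.
At the end, for the whole second after the job is handed in: Both sockets rest fully down on their pins (bottom rims within 3 mm of lug height, within 12.5 mm of the nominal pin points, which leaves no place but on the pins), the door is upright (0.05 rad), shut with its free edge no more than 10 mm from fully shut, released and at rest (all of step 2 and x of door_edge in the frame of cabinet above -0.022 m and y of door_edge in the frame of cabinet above 0 m and angle between door_mid's own z axis and vertical below 0.05 rad and linear speed of door below 0.02 m/s); the robot touches nothing.
It fails at once if the door is pressed, rammed or dropped on the box or its pins with more than 35 N (contact force between door and cabinet above 35 N).
It fails at once if a bystander is moved more than 40 mm, or the blank panel more than 30 mm (distance of blank_mid from where it was at the start of the episode above 0.03 m or distance of any of cup, tape, adapter, screwdriver, case, jar from where it was at the start of the episode above 0.04 m).
It also fails if it takes over 72 s, if anything falls off the work surface, if the arm or the gripper's body presses on something with over 40 N, if the wrist force passes 120 N, or if a joint passes its speed limit or range.

ROBOT

A 7-joint arm with a two-finger parallel gripper is mounted at the origin on the work surface. World frame = base frame: x ahead of the robot, y to its left, z up, the work surface at z = 0. Lengths are in m, angles in degrees, forces in N, time in s.
With the tool pointing down it reaches from about 0.425 to 0.875 m from the base axis. Payload 4.7 kg.
Tool frame: the origin (TCP) lies between the finger pads; the fingertips stand 19 mm ahead of it and the grasp point (between the pads) is the TCP; x points along the fingers, z is the direction in which the jaws open and shut, and the axes are right-handed (so a half turn about x gives the same grasp; the last joint's range is limited). The gripper opens to 87 mm and grips with 3 to 60 N. Pads are 19 mm wide; open, the fingers measure 117 mm over their backs; the gripper's body (75 mm by 190 mm) begins 51 mm behind the grasp point.
Start: joints at [-66.515, 18.392, -4.016, 83.108, 1.295, 78.541, -3.26], TCP at [0.251, 0.6, 0.242] pointing down, gripper open.
Joint ranges: [-163.93, 163.93], [-17.29, 119.83], [-79.2, 71.16], [3.27, 140.29], [-89.18, 269.18], [5.43, 117.66], [-154.24, 154.24]. Speed limits (degrees/s): [147.25, 147.25, 180, 180, 180, 180, 180].

INTERFACE

Orientations are given as [roll, pitch, yaw] about the fixed x, y, z axes, in that order (R = Rz(yaw) Ry(pitch) Rx(roll)).
In Python, from cell import monitor, read_camera, camera_model, env, regions_of gives the robot as it stands. The module is installed in compiled form; this text tells all that it offers.
- The arm moves only by the tool step_arm, never from a script. Its argument "deltas" is a list of rows, each a list of 5 numbers: the gripper's target within -1 to 1 (fully open at 1, half-way at 0, shut at -1), then the shift along the tool's x, y, z in m, then the turn about the tool's x in degrees. A call has 1 to 12 rows; each row is the pose to reach, as a shift and turn from the pose commanded when the call began, along the tool's axes at that moment; what a row does not reach only later rows make up. A row lasts 1/8 s, in which the tool goes at most 62.5 mm and 10.7 degrees, less where a joint would pass 70% of its speed; a pose out of reach is approached as far as the arm can. A call with a gripper value outside its range is refused whole. The fingers move at their own pace and stop on an object; "newtons" is the grip in N (left out, the last holds). Time passes only in rows, so rows that repeat a pose let the fingers close. It gives the time, the measured TCP pose, the force and the opening at its end, in the units of the state.
- monitor.get_obs(): the state, without advancing time (a new reading comes with each control period).
- read_camera(name): name is "scene" or "top" or "wrist"; returns (picture, depth): 384x512x3 uint8, red, green, blue; 384x512 float32, m along the optical axis (not along the pixel's ray), 0 where there is no reading.
- camera_model(name): a dict with "fx", "fy", "cx", "cy" (pixels), "xyz" and "attitude" of the camera in the world. Camera axes: x right, y down, z forward; pixel columns grow to the right and rows downward; lengths in m; the calibration is good to about 2 mm. A picture is of the moment at which its call begins: read the wrist's pose just before it. camera_model takes no time and is no camera call; for the wrist camera it gives the pose at the moment of the call.
- env.sign_off(): hands the job in, once; it reports no verdict.
Trained networks look in the newest picture that a camera, given by its name, has taken for a name from the list of things; names that differ only in an ending like _2 or _b are one class to them, and where a whole thing is asked for, a point or a joint stands for the part that bears it (a point fixed in the world has none). Each returns a list of dicts, best first, with "p" (0 to 1); they miss things now and then, are a little off and sometimes report something else, mostly with a low value. They report only what shows in the picture. A call takes as long as a camera call. They do not tell look-alikes from the thing itself.
- regions_of(camera, thing): "pixels" (384x512 bool, what is visible of it) and "pixel" ([column, row] in pixels, amid what is visible of it).
The state is a dict: "time_s": time; "qpos": joint angles; "joint_velocities": joint speeds; "effort": joint torques, N m; "tool_pos": TCP position; "tool_rot": TCP orientation; "force": force on the tool from outside, world axes, zero at the start; "wrist_torque": the same for the moment, N m; "grip_width": finger opening in m.
Only numpy, scipy, OpenCV 4.12 (cv2) and the standard library are available. Lean on these libraries where they do the work, as an engineer would, in place of code of your own. Each camera call takes 0.05 s, during which the arm holds its last target. There are 200 camera calls.

## Working session

There is one attempt and no reset: what is moved stays moved. The work goes in short steps, Python scripts to look and compute and a tool call to move; the robot and the scene stay as the last step left them, time stands still between calls to the robot, and variables do not carry over. Pictures are saved under pics/ and viewed, about 8 in all and at most 12, crops included, and the job is handed in when it is done.

Besides the shell and the picture viewer there is one more tool, called as name([rows], argument=value, ...), one row to a line, values as JSON. step_arm: Moves the arm, as the interface text tells. Its arguments: {"type":"object","properties":{"deltas":{"type":"array"},"newtons":{"type":"number"}},"required":["deltas"]}

```bash
mkdir -p pics
cat > h.py <<'E'
import numpy as np, cv2
from scipy.spatial.transform import Rotation as R
from cell import monitor, read_camera, camera_model, env, regions_of
def cam(n):
    m=camera_model(n); return m
def att(m):
    a=np.array(m["attitude"],float)
    return a if a.shape==(3,3) else R.from_euler('xyz',a,degrees=True).as_matrix()
def cloud(n):
    m=camera_model(n); im,d=read_camera(n)
    v,u=np.mgrid[:384,:512]
    P=np.stack([(u-m["cx"])/m["fx"]*d,(v-m["cy"])/m["fy"]*d,d],-1)@att(m).T+np.array(m["xyz"])
    P[d==0]=np.nan
    return im,d,P,m
def save(im,f): cv2.imwrite("pics/"+f,im[...,::-1])
E
python3 - <<'E'
from h import *
print(monitor.get_obs())
ims=[]
for n in("scene","top"):
    im,d,P,m=cloud(n); print(n,m); np.savez(f"{n}.npz",im=im,P=P); save(cv2.resize(im,(768,576)),n+".png")
    for t in("cabinet","rack","door_mid","blank_mid","cup","tape","adapter","screwdriver","case","jar"):
        for r in regions_of(n,t):
            q=P[r["pixels"]]; print(t,round(r["p"],2),np.round(r["pixel"]),np.round(np.nanmedian(q,0),3),np.round(np.nanpercentile(q,2,axis=0),3),np.round(np.nanpercentile(q,98,axis=0),3))
E
```

```text
{'time_s': 0.0, 'qpos': array([-66.51208388,  18.43996356,  -4.01712628,  83.17464713,
         1.29672812,  78.54064563,  -3.25912704]), 'joint_velocities': array([-0.061735  , -0.01441603, -0.04232558, -0.00293639,  0.06892864,
        0.03475584,  0.01350709]), 'effort': array([-1.54372037e-04, -4.91298366e+01, -4.03978424e-01, -3.12513828e+01,
       -6.37538591e-02,  4.41254396e-02,  1.89172297e-04]), 'tool_pos': array([0.25047031, 0.59924528, 0.24045369]), 'tool_rot': array([-176.40084286,   89.88987279, -109.07628362]), 'force': array([-0.10769679, -0.32422376,  0.49120051]), 'wrist_torque': array([0.04536964, 0.00163456, 0.03059337]), 'grip_width': 0.08739811235583253}
scene {'fx': 360.58641392568865, 'fy': 360.58641392568865, 'cx': 248.6507972149286, 'cy': 189.36644343949803, 'xyz': array([ 1.17839402, -0.24216149,  0.61068595]), 'attitude': array([-124.91274217,    0.15380532,   69.83387014])}
cabinet 0.85 [302. 190.] [0.559 0.12  0.125] [0.439 0.045 0.   ] [0.634 0.222 0.197]
rack 0.87 [166. 347.] [ 0.802 -0.252  0.027] [ 0.72  -0.309 -0.   ] [ 0.853 -0.195  0.057]
rack 0.
[... 1753 characters left out ...]
351. 173.] [ 0.552 -0.295  0.132] [ 0.55  -0.367  0.017] [ 0.564 -0.228  0.175]
blank_mid 0.68 [353. 200.] [ 0.472 -0.299  0.133] [ 0.468 -0.364  0.022] [ 0.482 -0.237  0.175]
cup 0.79 [155. 242.] [0.345 0.333 0.038] [0.31  0.287 0.001] [0.377 0.356 0.088]
tape 0.76 [264. 228.] [ 0.392 -0.034  0.021] [ 0.367 -0.104 -0.001] [ 0.44  -0.018  0.028]
tape 0.5 [351. 173.] [ 0.552 -0.301  0.129] [ 0.55  -0.367  0.017] [ 0.562 -0.232  0.175]
screwdriver 0.7 [162. 205.] [0.459 0.317 0.023] [ 0.417  0.306 -0.001] [0.507 0.339 0.028]
case 0.64 [279. 134.] [ 0.706 -0.08   0.028] [ 0.674 -0.105  0.018] [ 0.741 -0.056  0.034]
jar 0.94 [154. 134.] [0.687 0.343 0.077] [0.665 0.319 0.018] [0.72  0.374 0.085]
```

View pics/scene.png

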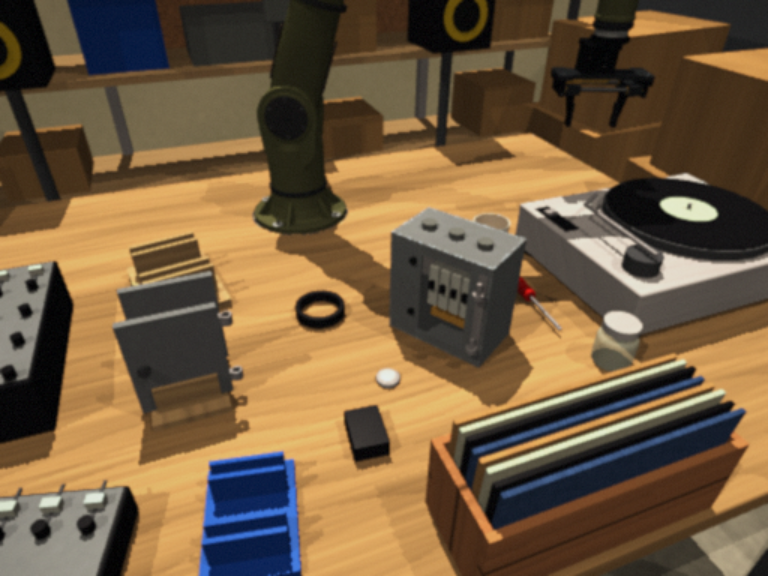

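View pics/top.png

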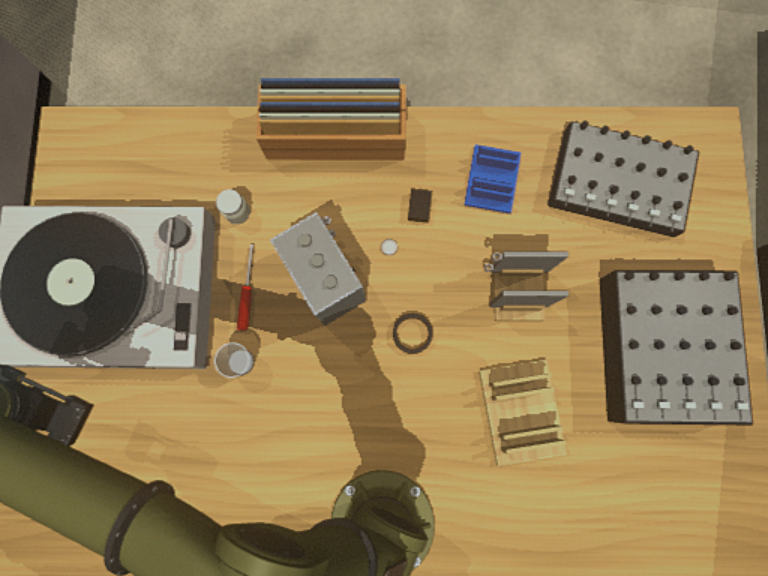

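The rack candidates (768-wide scene picture):
- The blue rack at (250,520). The task says to leave it.
- The larger empty plywood rack at about (170,265), which is not the one meant.
- The small plywood rack at (190,410), holding both panels.

Within the small rack, the door is the nearer panel at (175,365). It has a latch at (145,372) and sockets at (225,318) and (236,372). The blank is at (165,295). The box is at (455,285), with its hinge strip at (478,310).

Next I'll fit the poses and take a close crop to check.

Run:
```python
from h import *
for n in("top","scene"):
    z=np.load(n+".npz"); P=z["P"]
    def sel(lo,hi): 
        m=np.all((P>lo)&(P<hi),-1); return P[m]
    # door
    for nm,x0,x1 in(("door",.53,.59),("blank",.45,.51)):
        q=sel([x0,-.40,.10],[x1,-.20,.20]); t=q[q[:,2]>np.nanmax(q[:,2])-.012]
        r=cv2.minAreaRect(t[:,:2].astype(np.float32)*1000); print(n,nm,"top",r,t[:,2].max(),len(t))
    q=sel([.4,0,.183],[.7,.26,.196]); r=cv2.minAreaRect(q[:,:2].astype(np.float32)*1000); print(n,"box",r,len(q),np.median(q[:,2]))
    a=np.radians(121); X=np.array([np.cos(a),np.sin(a)]);Y=np.array([-X[1],X[0]])
    q=sel([.4,0,.02],[.75,.26,.182]); 
    print("proj x",np.percentile(q[:,:2]@X,[1,10,50]),"top proj")
    q=sel([.4,0,.183],[.7,.26,.196]); print(np.percentile(q[:,:2]@X,[1,99]),np.percentile(q[:,:2]@Y,[1,99]))
    d=sel([.53,-.40,.03],[.59,-.232,.165])
    A=np.c_[d[:,1],np.ones(len(d))]; c=np.linalg.lstsq(A,d[:,0],rcond=None)[0]; print(n,"doorface slope",c, np.std(A@c-d[:,0]))
im=np.load("scene.npz")["im"]
a=cv2.resize(im[170:300,70:170],(400,520),interpolation=2); b=cv2.resize(im[135:245,255:355],(400,520),interpolation=2)
save(np.hstack([a,b]),"crop.png")
```

```text
top door top ((555.6165771484375, -305.2508544921875), (10.549774169921875, 128.41368103027344), 0.15285517275333405) 0.1771405812520368 170
top blank top ((476.0251770019531, -301.04571533203125), (129.23475646972656, 13.130378723144531), 89.01214599609375) 0.17611769384503617 181
top box ((532.0679321289062, 136.73672485351562), (180.99078369140625, 110.09222412109375), 32.076133728027344) 2008 0.18992613550665882
proj x [-0.2287769  -0.21903661 -0.16766776] top proj
[-0.21089303 -0.10272597] [-0.61504983 -0.436895  ]
top doorface slope [0.01759965 0.55599921] 0.0032777690552004387
scene door top ((556.3291015625, -307.4793701171875), (15.596668243408203, 129.27725219726562), 0.031075626611709595) 0.17320271426087736 502
scene blank top ((476.25469970703125, -303.97515869140625), (129.0805206298828, 15.841592788696289), 89.8929214477539) 0.17297094661693085 429
scene box ((530.5557250976562, 134.97825622558594), (181.38206481933594, 115.33470916748047), 31.848804473876953) 1842 0.18873557908426655
proj x [-0.22717979 -0.21419967 -0.20925823] top proj
[-0.21372971 -0.10306977] [-0.61436562 -0.43576242]
scene doorface slope [-0.01324317  0.55846252] 0.0029473881619277793
```

View pics/crop.png

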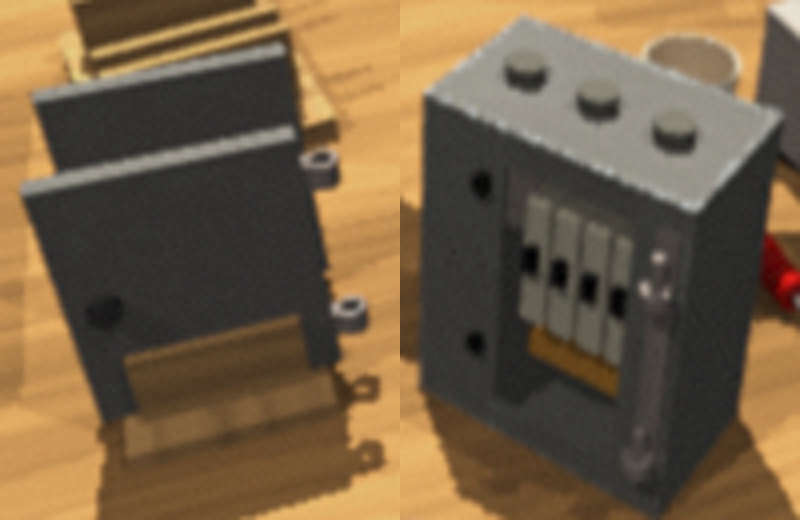

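The close crop confirms the choice: the front panel has the latch at (105,310) and two sockets at (320,168) and (350,313). The box's pins show at (658,258) and (635,430).

```bash
cat >> h.py <<'E'
def go(target,cmd,tool_rot=None):
    """tool-axis shift from pose cmd (xyz) to target, tool_rot measured"""
    Rm=R.from_euler('xyz',tool_rot if tool_rot is not None else monitor.get_obs()["tool_rot"],degrees=True).as_matrix()
    return np.round(Rm.T@(np.array(target)-cmd),4)
def jaw():
    o=monitor.get_obs(); Rm=R.from_euler('xyz',o["tool_rot"],degrees=True).as_matrix()
    return np.degrees(np.arctan2(Rm[1,2],Rm[0,2])),Rm
E
python3 - <<'E'
from h import *
y,Rm=jaw(); print("jaw yaw",y); print(Rm.round(3))
m=camera_model("wrist"); A=att(m); p=np.array(m["xyz"]); o=monitor.get_obs()
print("cam in tool",Rm.T@(p-o["tool_pos"]),"\n",(Rm.T@A).round(3),m["fx"],m["cx"],m["cy"])
E
```

```text
jaw yaw 67.32407651915837
[[ 0.    -0.923  0.386]
 [ 0.     0.386  0.923]
 [-1.    -0.     0.   ]]
cam in tool [-1.43562894e-01  7.63607884e-02  1.16372435e-04] 
 [[ 0.    -0.277  0.961]
 [-0.    -0.961 -0.277]
 [ 1.    -0.    -0.001]] 282.1817088410945 257.0817317130405 195.71032783494226
```

step_arm([
  [0.2, -0.06, -0.06, -0.04, 8],
  [0.2, -0.108, -0.113, -0.073, 16],
  [0.2, -0.108, -0.17, -0.11, 24],
  [0.2, -0.108, -0.226, -0.146, 32],
  [0.2, -0.108, -0.283, -0.183, 40],
  [0.2, -0.108, -0.34, -0.22, 48],
  [0.2, -0.108, -0.396, -0.256, 56],
  [0.2, -0.108, -0.453, -0.293, 62],
  [0.2, -0.108, -0.51, -0.33, 67.3],
  [0.2, -0.108, -0.5656, -0.3658, 67.3],
  [0.2, -0.108, -0.5656, -0.3658, 67.3],
  [0.2, -0.108, -0.5656, -0.3658, 67.3],
])

```text
time_s: 2.6
tool_pos: [0.6327, 0.0385, 0.3494]
tool_rot: [-82.8, 89.8, -83.2]
force: [-0.4, 0.2, -0.0]
grip_width: 0.0521
```

step_arm([
  [0.2, 0.06, 0, 0, 0],
  [0.2, 0.12, 0, 0, 0],
  [0.2, 0.15, 0, 0, 0],
  [0.2, 0.168, 0, 0, 0],
  [0.2, 0.168, 0, 0, 0],
  [0.2, 0.168, 0, 0, 0],
])

```text
time_s: 3.35
tool_pos: [0.6326, 0.0444, 0.1834]
tool_rot: [12.3, 89.8, 12.3]
force: [0.1, 0.4, 1.0]
grip_width: 0.0526
```

Run:
```python
from h import *
print(jaw()[0]); o=monitor.get_obs(); print(o["tool_pos"],o["qpos"].round(1),o["joint_velocities"].round(2))
im,d,P,m=cloud("wrist"); np.savez("wA.npz",im=im,P=P,d=d,tp=o["tool_pos"],rot=o["tool_rot"],cx=m["xyz"],ca=m["attitude"])
save(cv2.resize(im,(768,576),interpolation=2),"wA.png")
s=(abs(P[...,2]-.167)<.004)&(abs(P[...,0]-.6315)<.03)&(abs(P[...,1]-.12)<.03)
v,u=np.nonzero(s); print(len(u),u.mean() if len(u) else 0,v.mean() if len(u) else 0,P[s].mean(0))
```

```text
0.038954215306416615
[0.63256126 0.04443307 0.18343156] [-27.9  19.2  26.8  91.   -9.   71.7   0.4] [ 0.09 -0.37  0.12 -0.21  0.02 -0.15 -0.01]
240 249.80833333333334 109.8625 [0.62801046 0.12278655 0.16694947]
```

View pics/wA.png

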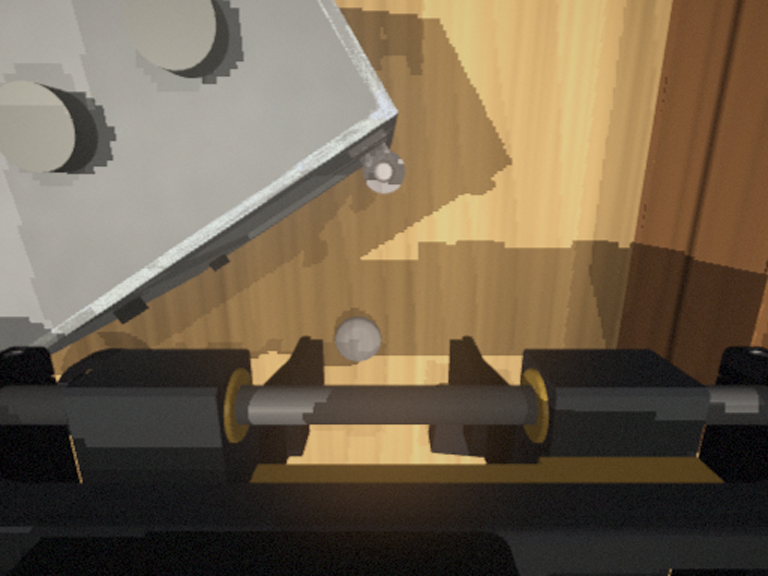

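The pin tip is clear at view pixel (383,172), with its lug ring around it. I'll refine that, then go for the door.

Run:
```python
from h import *
z=np.load("wA.npz"); P,d,im=z["P"],z["d"],z["im"]
c=slice(100,130),slice(240,272)
s=np.zeros(d.shape,bool); s[c]=abs(P[c][...,2]-.167)<.006
s[:, :246]=0
n,l,st,ce=cv2.connectedComponentsWithStats(s.astype(np.uint8))
for i in range(1,n):
    if st[i,4]>20: print(st[i],ce[i],P[l==i].mean(0),P[l==i].min(0),P[l==i].max(0))
g=im[c].max(-1); print((P[c][...,2]*1000).round()[6:24,4:26].astype(int)); print(g[6:24,4:26])
```

```text
[249 107  15  15 166] [255.95783133 113.64457831] [0.63134132 0.12084679 0.16689816] [0.6275057  0.11693612 0.16453506] [0.63523802 0.12435137 0.16880701]
[[149 149 148 149 148 149 150 150 149 149 149 150 149 149 149 150 149 148
  149 149 149 148]
 [149 151 149 149 149 150 148 150 151 165 166 168 166 167 166 166 150 149
  150 149 149 151]
 [149 151 150 149 149 149 150 150 167 166 166 166 169 166 167 168 166 150
  149 149 147 150]
 [150 149 150 150 150 149 148 167 167 167 168 167 167 167 167 168 167 166
  150 149 150 149]
 [149 150 148 150 149 149 167 166 167 167 167 167 167 168 167 168 169 167
  166 149 149 150]
 [149 150 150 151 149 148 166 167 168 167 167 166 168 168 168 166 167 167
  167 150 150 149]
 [149 148 149 149 149 148 166 167 166 167 167 168 166 167 168 167 166 166
  167 150 150 148]
 [148 148 150 150 148 165 166 167 168 167 167 168 168 168 168 166 167 167
  165 165 150 149]
 [148 149 150 149 150 167 167 167 168 168 167 167 167 166 167 167 167 168
  166 165 149 149]
 [150 149 149 151 150 165 166 166 167 168 168 167 169 169 167 168 166 167
  165 149 149 150]
 [149 150 150 1
[... 1704 characters left out ...]
2 212 213 215 215 213 193 133
  113 118 124 123]
 [122 112 101 103 104 118 146 172 191 205 212 212 213 214 216 202 162 122
  119 122 123 123]
 [121 114 103 103 104 108 130 152 177 203 211 212 213 215 207 178 130 113
  112 123 120 121]
 [109 106 102 102 104 103 109 128 151 170 180 191 193 180 163 140 115 113
  120 124 121 122]
 [145 176 175 174 174 173 172 162 141 137 141 150 148 137 124 116 115 120
  122 121 122 122]
 [155 185 187 185 183 184 181 177 174 166 151 141 139 154 149 119 118 121
  125 121 123 121]
 [160 186 186 186 185 184 181 182 180 179 181 185 185 187 168 118 120 118
  121 121 123 119]
 [144 171 186 186 186 184 183 180 181 180 185 193 193 191 190 184 182 183
  183 184 185 186]]
```

step_arm([
  [0.2, -0.05, 0, 0, 0],
  [0.2, -0.1, -0.05, -0.01, 0],
  [0.2, -0.12, -0.11, -0.02, 0],
  [0.2, -0.12, -0.17, -0.035, 0],
  [0.2, -0.12, -0.23, -0.05, 0],
  [0.2, -0.12, -0.29, -0.065, 0],
  [0.2, -0.12, -0.35, -0.0765, 0],
  [0.2, -0.12, -0.35, -0.0765, 0],
  [0.2, -0.12, -0.35, -0.0765, 0],
  [0.2, -0.12, -0.35, -0.0765, 0],
])

```text
time_s: 4.65
tool_pos: [0.5565, -0.3036, 0.3019]
tool_rot: [42.7, 89.9, 42.9]
force: [0.2, -0.1, -0.2]
grip_width: 0.052
```

Run:
```python
from h import *
o=monitor.get_obs(); print(jaw()[0],o["tool_pos"])
im,d,P,m=cloud("wrist"); save(cv2.resize(im,(640,480)),"wB.png")
q=P[(P[...,2]>.165)&(P[...,2]<.185)&(abs(P[...,0]-.556)<.02)&(abs(P[...,1]+.3)<.1)]
print(len(q)); print(q.min(0),q.max(0),np.median(q,0)); r=cv2.minAreaRect(q[:,:2].astype(np.float32)*1000); print(r)
for t in("door_mid","socket_up"):
  for r in regions_of("wrist",t)[:2]: print(t,r["p"],r["pixel"],np.nanmin(P[r["pixels"]],0),np.nanmax(P[r["pixels"]],0))
```

```text
0.22092530615824377 [ 0.55645264 -0.30358214  0.30193608]
1480
[ 0.54913659 -0.37026703  0.16972863] [ 0.56158909 -0.24156186  0.17440582] [ 0.5554791  -0.30146562  0.17235504]
((555.357666015625, -305.92620849609375), (11.794424057006836, 128.712158203125), 0.3063190281391144)
door_mid 0.78 [254.2, 183.6] [ 5.44749434e-01 -4.53117363e-01 -2.87637921e-04] [ 0.57174961 -0.22507055  0.17440582]
socket_up 0.78 [258.2, 184.3] [ 5.47756943e-01 -3.70267026e-01  4.42941915e-04] [ 0.56940439 -0.22408668  0.17440582]
```

View pics/wB.png

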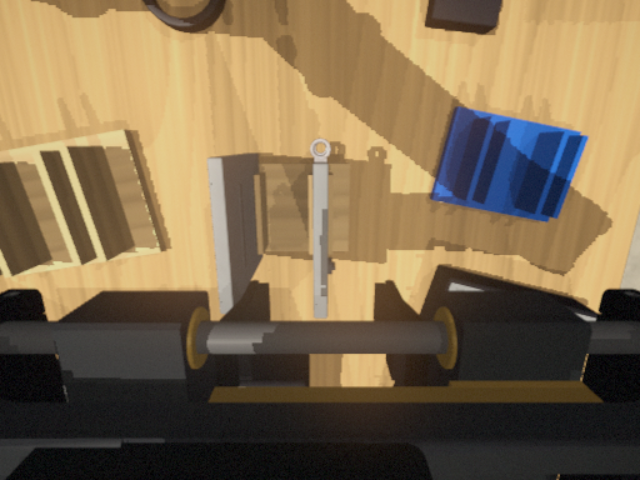

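The wrist view shows the door's top edge centred between the fingers, the socket ring at (320,148) and the blank well to the left. I'll descend and grip.

step_arm([
  [0.2, 0.05, -0.0025, -0.001, 0],
  [0.2, 0.1, -0.0025, -0.001, 0],
  [0.2, 0.13, -0.0025, -0.001, 0],
  [0.2, 0.138, -0.0025, -0.001, 0],
  [0.2, 0.138, -0.0025, -0.001, 0],
  [-1, 0.138, -0.0025, -0.001, 0],
  [-1, 0.138, -0.0025, -0.001, 0],
  [-1, 0.138, -0.0025, -0.001, 0],
  [-1, 0.138, -0.0025, -0.001, 0],
  [-1, 0.138, -0.0025, -0.001, 0],
  [-1, 0.138, -0.0025, -0.001, 0],
], newtons=40)

```text
time_s: 6.18
tool_pos: [0.5541, -0.3084, 0.1636]
tool_rot: [6.8, 90.0, 6.9]
force: [0.0, -0.2, -0.4]
grip_width: 0.0116
```

step_arm([
  [-1, -0.015, 0, 0, 0],
  [-1, -0.04, 0, 0, 0],
  [-1, -0.07, 0, 0, 0],
  [-1, -0.1, 0, 0, 0],
  [-1, -0.12, 0, 0, 0],
  [-1, -0.12, 0, 0, 0],
  [-1, -0.12, 0, 0, 0],
  [-1, -0.12, 0, 0, 0],
])

```text
time_s: 7.18
tool_pos: [0.5536, -0.3079, 0.282]
tool_rot: [155.8, 89.8, 155.8]
force: [0.1, -0.5, -3.5]
grip_width: 0.0112
```

Run:
```python
from h import *
o=monitor.get_obs(); y,Rm=jaw(); print(y,o["tool_pos"],o["grip_width"],o["force"],o["wrist_torque"])
im,d,P,m=cloud("wrist"); np.savez("wC.npz",im=im,P=P,d=d,tp=o["tool_pos"])
Q=(P-o["tool_pos"])
b=cv2.resize(im[60:230,170:340],(600,600),interpolation=2); save(b,"wC.png")
s=(Q[...,2]>-.025)&(Q[...,2]<.02)&(Q[...,1]>.02)&(abs(Q[...,0])<.03)
q=Q[s]; print(len(q),q.min(0),q.max(0))
top=q[(q[:,1]<.063)]; A=np.c_[top[:,1],np.ones(len(top))]
print("edge z,y",[ (round(yy,3),np.median(top[abs(top[:,1]-yy)<.004][:,2]).round(4)) for yy in np.arange(.025,.063,.008)])
print("edge line x=a*y+b",np.linalg.lstsq(A,top[:,0],rcond=None)[0])
t=s&(Q[...,1]>.0665); tq=Q[t]; print("socket pts",len(tq),tq.mean(0),tq.min(0),tq.max(0)); v,u=np.nonzero(t); print(u.min(),u.max(),v.min(),v.max())
v,u=np.nonzero(t); (cx,cy),r=cv2.minEnclosingCircle(np.c_[u,v].astype(np.float32)); print(cx,cy,r)
```

```text
0.024717157365294815 [ 0.55357274 -0.30788985  0.28197622] 0.011182585563228537 [ 0.10631099 -0.53070551 -3.53679155] [-0.10166459  0.02822686  0.04263453]
2904 [-0.00870808  0.02002239 -0.02490791] [0.0077022  0.0852994  0.01068388]
edge z,y [(np.float64(0.025), np.float64(0.0087)), (np.float64(0.033), np.float64(0.0088)), (np.float64(0.041), np.float64(0.0088)), (np.float64(0.049), np.float64(0.0087)), (np.float64(0.057), np.float64(0.0087))]
edge line x=a*y+b [-0.00464873 -0.00040286]
socket pts 678 [-0.00063115  0.07488188 -0.01047332] [-0.00870808  0.06658799 -0.02490791] [0.0077022  0.0852994  0.00880368]
242 273 96 135
257.0 117.03845977783203 21.062314987182617
```

View pics/wC.png

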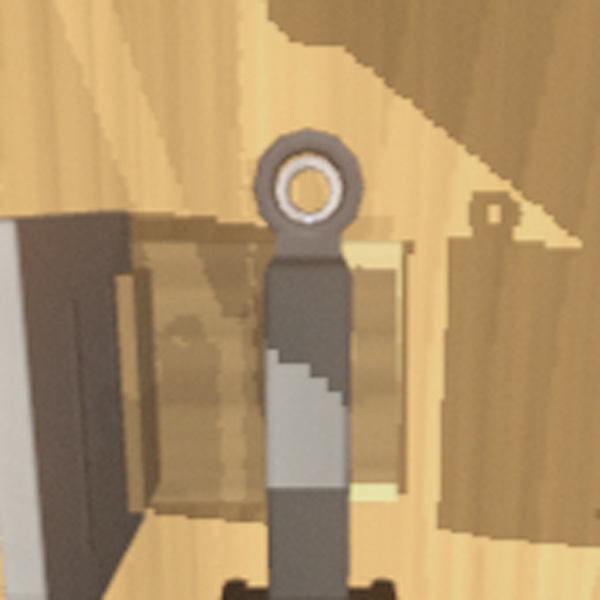

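The picture shows a single vertical door with the two sockets concentric, socket ring centre at about crop (308,186). The door hangs plumb and is clear of the rack.

Run:
```python
from h import *
z=np.load("wC.npz"); Q=z["P"]-z["tp"]
s=(abs(Q[...,2]+.0113)<.004)&(Q[...,1]>.0655)&(Q[...,1]<.09)&(abs(Q[...,0])<.02)
q=Q[s]; print(len(q),q.min(0),q.max(0),np.median(q[:,2]))
# bore hole centroid: pixels enclosed
n=s.astype(np.uint8); cs,h=cv2.findContours(n,cv2.RETR_CCOMP,cv2.CHAIN_APPROX_NONE)
from scipy.optimize import least_squares
for c,hh in zip(cs,h[0]):
    if len(c)<20: continue
    p=c[:,0]; r=Q[p[:,1],p[:,0]]; k=(r[:,1]>.0675); r=r[k]
    f=least_squares(lambda t:np.hypot(r[:,0]-t[0],r[:,1]-t[1])-t[2],[0,.075,.008],loss="soft_l1",f_scale=.0005); print("hole" if hh[3]>=0 else "outer",len(r),f.x.round(4))
```

```text
572 [-0.00870808  0.06660647 -0.01494874] [ 0.0077022   0.0852994  -0.00812564] -0.011316396500493653
outer 81 [-0.0006  0.0767  0.0082]
hole 60 [-0.0006  0.0769  0.0055]
```

step_arm([
  [-1, 0, 0.01, 0.03, 0],
  [-1, 0, 0.04, 0.06, 0],
  [-1, 0, 0.09, 0.078, 0],
  [-1, 0, 0.14, 0.078, 0],
  [-1, 0, 0.19, 0.078, 0],
  [-1, 0, 0.24, 0.078, 0],
  [-1, 0, 0.28, 0.078, 0],
  [-1, 0, 0.31, 0.078, 0],
  [-1, 0.02, 0.335, 0.078, 0],
  [-1, 0.04, 0.352, 0.078, 0],
  [-1, 0.057, 0.352, 0.078, 0],
  [-1, 0.057, 0.352, 0.078, 0],
])

```text
time_s: 8.72
tool_pos: [0.6307, 0.0423, 0.2242]
tool_rot: [-161.8, 89.7, -161.8]
force: [-0.0, -0.3, -2.7]
grip_width: 0.0119
```

step_arm([
  [-1, 0, 0, 0, 0],
  [-1, 0, 0, 0, 0],
  [-1, 0, 0, 0, 0],
  [-1, 0, 0, 0, 0],
])

```text
time_s: 9.22
tool_pos: [0.6321, 0.0436, 0.227]
tool_rot: [19.8, 90.0, 19.8]
force: [-0.4, 0.5, -3.2]
grip_width: 0.0115
```

Run:
```python
from h import *
o=monitor.get_obs(); y,Rm=jaw(); print(y,o["tool_pos"],o["qpos"].round(1),o["force"],o["wrist_torque"])
im,d,P,m=cloud("wrist"); b=cv2.resize(im[60:160,205:305],(600,600),interpolation=2); save(b,"wD.png")
Q=P-o["tool_pos"]; s=(abs(Q[...,2]+.0113)<.004)&(Q[...,1]>.0675)&(Q[...,1]<.09)&(abs(Q[...,0])<.02); q=Q[s];print((q.min(0)+q.max(0))/2, q.min(0),q.max(0))
```

```text
0.015474572824180993 [0.63214526 0.04358729 0.22698904] [-29.9  17.9  29.4  87.9  -9.   76.5   0.5] [-0.44984415  0.54886097 -3.15266955] [-0.07574152  0.05738224  0.02774488]
[-0.00042635  0.07608848 -0.01339083] [-0.008801    0.06780602 -0.01524534] [ 0.0079483   0.08437095 -0.01153633]
```

View pics/wD.png

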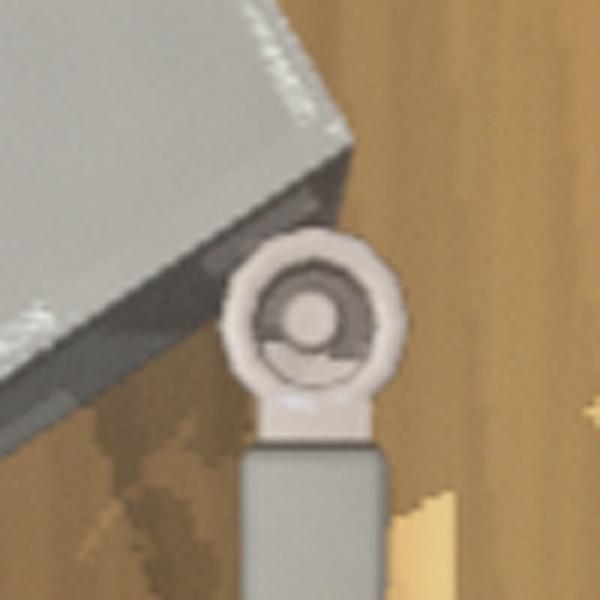

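The pin is visible through the socket bore at crop (310,320), nearly concentric with the bore centre at (315,325). I'll compute the residual offset.

Run:
```python
from h import *
o=monitor.get_obs(); m=camera_model("wrist"); A=att(m)
def ray(cx,cy,z):
    u=205+(cx+.5)/6-.5; v=60+(cy+.5)/6-.5
    r=A@np.array([(u-m["cx"])/m["fx"],(v-m["cy"])/m["fy"],1]); p=np.array(m["xyz"]); return p+r*(z-p[2])/r[2]
tp=o["tool_pos"]; print(tp,"pin",ray(310,320,.167),"socket top outer",ray(314,319,tp[2]-.0113), "bore",ray(315,325,tp[2]-.0113))
```

```text
[0.63207304 0.04368142 0.22685898] pin [0.63092936 0.12068204 0.167     ] socket top outer [0.63133549 0.12049231 0.21555898] bore [0.63142327 0.1199867  0.21555898]
```

step_arm([
  [-1, 0.01, 0.0003, -0.0003, 0],
  [-1, 0.02, 0.0003, -0.0003, 0],
  [-1, 0.026, 0.0003, -0.0003, 0],
  [-1, 0.03, 0.0003, -0.0003, 0],
  [-1, 0.033, 0.0003, -0.0003, 0],
  [-1, 0.036, 0.0003, -0.0003, 0],
  [-1, 0.038, 0.0003, -0.0003, 0],
  [-1, 0.038, 0.0003, -0.0003, 0],
  [-1, 0.038, 0.0003, -0.0003, 0],
])

```text
time_s: 10.4
tool_pos: [0.6315, 0.0447, 0.1881]
tool_rot: [127.0, 90.0, 127.1]
force: [1.2, 1.9, -3.5]
grip_width: 0.0116
```

step_arm([
  [-1, 0.002, 0, 0, 0],
  [-1, 0.004, 0, 0, 0],
  [-1, 0.006, 0, 0, 0],
  [-1, 0.008, 0, 0, 0],
  [-1, 0.0095, 0, 0, 0],
  [-1, 0.0095, 0, 0, 0],
  [-1, 0.0095, 0, 0, 0],
])

```text
time_s: 11.28
tool_pos: [0.6316, 0.0443, 0.1789]
tool_rot: [112.3, 90.0, 112.3]
force: [0.8, 3.3, -2.7]
grip_width: 0.0119
```

step_arm([
  [-1, 0.001, 0, 0, 0],
  [-1, 0.0015, 0, 0, 0],
  [-1, 0.002, 0, 0, 0],
  [-1, 0.0025, 0, 0, 0],
  [-1, 0.0025, 0, 0, 0],
])

```text
time_s: 11.9
tool_pos: [0.6319, 0.0434, 0.1771]
tool_rot: [-28.2, 90.0, -28.2]
force: [-0.5, 0.8, 2.4]
grip_width: 0.0115
```

Contact is felt: Fz went from −3 to +2.4 N at the predicted height. I'll release and rise.

step_arm([
  [-1, 0, 0, 0, 0],
  [-0.4, 0, 0, 0, 0],
  [-0.4, 0, 0, 0, 0],
  [-0.4, 0, 0, 0, 0],
  [-0.4, -0.02, 0, 0, 0],
  [-0.4, -0.05, 0, 0, 0],
  [-0.4, -0.07, 0, 0, 0],
  [-0.4, -0.07, 0, 0, 0],
  [-0.4, -0.07, 0, 0, 0],
], newtons=5)

```text
time_s: 13.02
tool_pos: [0.6312, 0.0441, 0.2459]
tool_rot: [179.8, 89.9, 179.8]
force: [0.2, -0.2, -0.8]
grip_width: 0.0263
```

Run:
```python
from h import *
o=monitor.get_obs(); y,Rm=jaw(); print(y,o["tool_pos"],o["grip_width"])
im,d,P,m=cloud("wrist"); save(cv2.resize(im[40:300,100:412],(720,600),interpolation=2),"wE.png")
s=(abs(P[...,2]-.185)<.008)&(P[...,1]<.107)&(P[...,1]>-.06)&(abs(P[...,0]-.632)<.04); q=P[s]; print(len(q),np.median(q[:,2]),cv2.minAreaRect(q[:,:2].astype(np.float32)*1000))
s=(abs(P[...,2]-.165)<.007)&(P[...,1]>.11)&(P[...,1]<.14)&(abs(P[...,0]-.632)<.012); print("socket top z (165 seated)",np.median(P[s][:,2]),s.sum())
```

```text
0.03050470919498674 [0.63123271 0.04406362 0.24586458] 0.026330136188971513
1993 0.18401575127196107 ((631.4029541015625, 42.88531494140625), (11.933395385742188, 127.86552429199219), 0.029517820104956627)
socket top z (165 seated) 0.16568700382743726 358
```

View pics/wE.png

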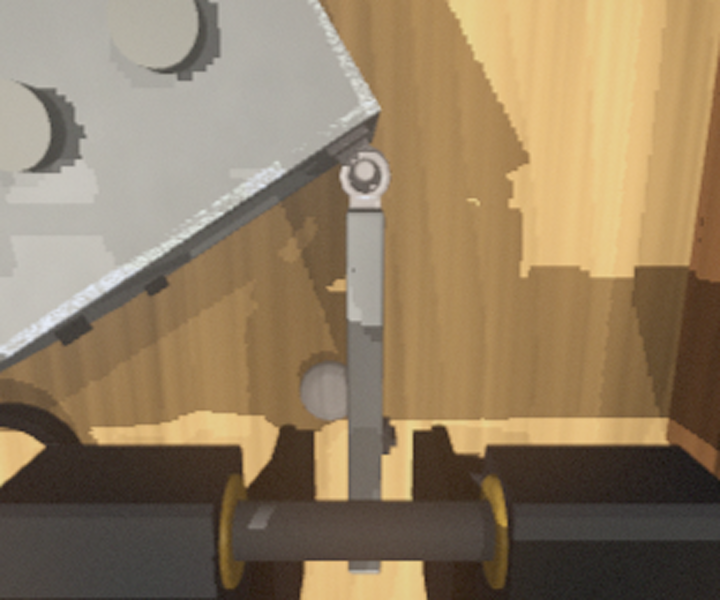

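The door sits on both pins (socket top z is 0.1657 against 0.165 expected), upright and about 58° open. Before pushing it shut I'll check how much room there is near the record crate.

Run:
```python
from h import *
for n in("top","scene"):
    P=np.load(n+".npz")["P"]; q=P[(P[...,0]>.66)&(P[...,0]<1)&(P[...,1]>-.05)&(P[...,1]<.27)&(P[...,2]>.03)&(P[...,2]<.5)]
    for a,b in((.03,.1),(.1,.14),(.14,.18),(.18,.22),(.22,.4)):
        k=q[(q[:,2]>a)&(q[:,2]<b)]; print(n,a,b,len(k),k.min(0).round(3) if len(k) else "")
H=np.array([.631,.1207])
for i,p in enumerate([0,5,10,15,20,25,30,35,40,45,50,54,56,58]):
    t=np.radians(p);u=np.array([-np.sin(t),-np.cos(t)]);n=np.array([np.cos(t),-np.sin(t)])
    print(p,(H+.1*u+.021*n-[.672,.0207]).round(4))
```

```text
top 0.03 0.1 778 [ 0.823 -0.044  0.03 ]
top 0.1 0.14 1026 [ 0.823 -0.043  0.1  ]
top 0.14 0.18 3073 [ 0.84  -0.029  0.14 ]
top 0.18 0.22 0 
top 0.22 0.4 0 
scene 0.03 0.1 4274 [ 0.824 -0.046  0.03 ]
scene 0.1 0.14 5015 [ 0.824 -0.047  0.1  ]
scene 0.14 0.18 10759 [ 0.841 -0.031  0.14 ]
scene 0.18 0.22 0 
scene 0.22 0.4 0 
0 [-0.02 -0.  ]
5 [-0.0288 -0.0014]
10 [-0.0377 -0.0021]
15 [-0.0466 -0.002 ]
20 [-0.0555 -0.0012]
25 [-0.0642  0.0005]
30 [-0.0728  0.0029]
35 [-0.0812  0.006 ]
40 [-0.0892  0.0099]
45 [-0.0969  0.0144]
50 [-0.1041  0.0196]
54 [-0.1096  0.0242]
56 [-0.1122  0.0267]
58 [-0.1147  0.0292]
```

Room is fine: the crate starts at x = 0.82 and tops out below 0.18. I'll move in front of the door, close the fingers and lower.

step_arm([
  [-1, 0, -0.01, 0.02, 0],
  [-1, 0, -0.0234, 0.041, 0],
  [-1, 0, -0.0234, 0.041, 0],
  [-1, 0.02, -0.0234, 0.041, 0],
  [-1, 0.05, -0.0234, 0.041, 0],
  [-1, 0.078, -0.0234, 0.041, 0],
  [-1, 0.078, -0.0234, 0.041, 0],
  [-1, 0.078, -0.0234, 0.041, 0],
], newtons=20)

```text
time_s: 14.08
tool_pos: [0.6726, 0.0212, 0.169]
tool_rot: [35.2, 90.0, 35.2]
force: [0.1, 0.4, 0.4]
grip_width: 0.0004
```

step_arm([
  [-1, 0, 0, -0.008, 0],
  [-1, 0, 0, -0.015, 0],
  [-1, 0, 0, -0.02, 0],
  [-1, 0, -0.0007, -0.0244, 2.5],
  [-1, 0, -0.0014, -0.0288, 5],
  [-1, 0, -0.0018, -0.0332, 7.5],
  [-1, 0, -0.0021, -0.0377, 10],
  [-1, 0, -0.0021, -0.0421, 12.5],
  [-1, 0, -0.002, -0.0466, 15],
  [-1, 0, -0.0016, -0.051, 17.5],
  [-1, 0, -0.0012, -0.0555, 20],
  [-1, 0, -0.0003, -0.0599, 22.5],
])

```text
time_s: 15.58
tool_pos: [0.6126, 0.0202, 0.169]
tool_rot: [44.7, 90.0, 22.1]
force: [-0.1, 0.3, -0.1]
grip_width: 0.0008
```

Run:
```python
from h import *
y,Rm=jaw(); o=monitor.get_obs(); print(y,o["tool_pos"],o["force"])
H=np.array([.631,.1207])
def T(p):
    t=np.radians(p);u=np.array([-np.sin(t),-np.cos(t)]);n=np.array([np.cos(t),-np.sin(t)]); return H+.1*u+.021*n
yt=np.radians(-22.5); z=np.array([np.cos(yt),np.sin(yt)]); yy=np.array([-z[1],z[0]])
for p in [25,27.5,30,32.5,35,37.5,40,42.5,45,47.5,50,52,54,55,56,57,58]: d=T(p)-T(22.5); print(p,(d@yy).round(4),(d@z).round(4),p-22.5)
```

```text
-22.5678333810813 [0.6125843  0.02020525 0.16895528] [-0.08346669  0.27219618 -0.10501842]
25 -0.0008 -0.0044 2.5
27.5 -0.0014 -0.0088 5.0
30 -0.0019 -0.0132 7.5
32.5 -0.0021 -0.0177 10.0
35 -0.0022 -0.0221 12.5
37.5 -0.002 -0.0266 15.0
40 -0.0017 -0.031 17.5
42.5 -0.0012 -0.0355 20.0
45 -0.0004 -0.0399 22.5
47.5 0.0005 -0.0442 25.0
50 0.0016 -0.0485 27.5
52 0.0026 -0.052 29.5
54 0.0038 -0.0553 31.5
55 0.0044 -0.057 32.5
56 0.005 -0.0587 33.5
57 0.0057 -0.0603 34.5
58 0.0064 -0.062 35.5
```

step_arm([
  [-1, 0, -0.0008, -0.0044, 2.5],
  [-1, 0, -0.0014, -0.0088, 5],
  [-1, 0, -0.0019, -0.0132, 7.5],
  [-1, 0, -0.0021, -0.0177, 10],
  [-1, 0, -0.0022, -0.0221, 12.5],
  [-1, 0, -0.002, -0.0266, 15],
  [-1, 0, -0.0017, -0.031, 17.5],
  [-1, 0, -0.0012, -0.0355, 20],
  [-1, 0, -0.0004, -0.0399, 22.5],
  [-1, 0, 0.0005, -0.0442, 25],
  [-1, 0, 0.001, -0.0465, 26.2],
  [-1, 0, 0.0016, -0.0485, 27.5],
])

```text
time_s: 17.08
tool_pos: [0.5685, 0.0403, 0.1688]
tool_rot: [77.0, 90.0, 26.9]
force: [-0.3, -0.9, 0.0]
grip_width: 0.0003
```

Run:
```python
from h import *
y,Rm=jaw(); o=monitor.get_obs(); print(y,o["tool_pos"],o["force"])
im,d,P,m=cloud("scene"); np.savez("s2.npz",im=im,P=P); save(cv2.resize(im[110:270,200:400],(750,600),interpolation=2),"s2.png")
H=np.array([.631,.1207]); s=(P[...,2]>.05)&(P[...,2]<.14)&(np.hypot(P[...,0]-H[0],P[...,1]-H[1])<.15)
q=P[s][:,:2]-H; r=np.linalg.norm(q,axis=1); a=np.degrees(np.arctan2(-q[:,0],-q[:,1])); k=r>.05; print("door front angle incl 6mm offset",np.percentile(a[k&(r>.1)],[5,25,50]))
```

```text
-50.02762508919927 [0.5685114  0.04028616 0.16876731] [-0.25476894 -0.91692088  0.00505402]
door front angle incl 6mm offset [41.91855702 43.76866288 44.45283638]
```

View pics/s2.png

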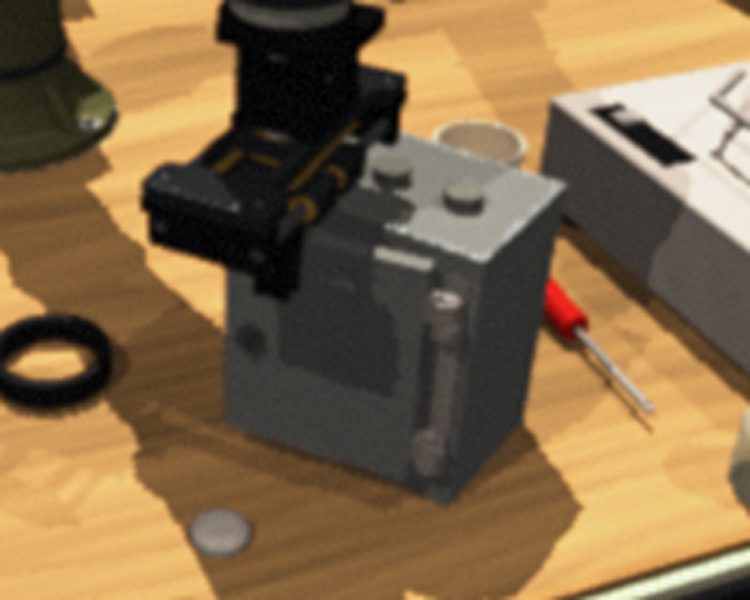

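The view shows the door following the fingers, about 10° from shut, with the tape, adapter, screwdriver and cup untouched. I'll continue slowly.

step_arm([
  [-1, 0, -0.0004, -0.0018, 1],
  [-1, 0, -0.0008, -0.0036, 2],
  [-1, 0, -0.001, -0.0053, 3],
  [-1, 0, -0.0012, -0.007, 4],
  [-1, 0, -0.0014, -0.0088, 5],
  [-1, 0, -0.0016, -0.0106, 6],
  [-1, 0, -0.0018, -0.0123, 7],
  [-1, 0, -0.0019, -0.0141, 8],
  [-1, 0, -0.0019, -0.0155, 8],
  [-1, 0, -0.0019, -0.0165, 8],
  [-1, 0, -0.0019, -0.0165, 8],
])

```text
time_s: 18.5
tool_pos: [0.5565, 0.0518, 0.1686]
tool_rot: [105.5, 90.0, 47.6]
force: [0.4, -0.6, -0.4]
grip_width: 0.0007
```

step_arm([
  [-1, 0, 0, -0.0008, 0],
  [-1, 0, 0, -0.0015, 0],
  [-1, 0, 0, -0.0015, 0],
])

```text
time_s: 18.88
tool_pos: [0.5561, 0.0525, 0.1687]
tool_rot: [25.4, 89.9, -32.6]
force: [0.8, -2.4, -0.5]
grip_width: 0.0005
```

step_arm([
  [-1, 0, 0, -0.0008, 0],
  [-1, 0, 0, -0.0015, 0],
  [-1, 0, 0, -0.0015, 0],
])

```text
time_s: 19.25
tool_pos: [0.5559, 0.0526, 0.1687]
tool_rot: [20.1, 89.8, -37.9]
force: [4.3, -5.7, -2.1]
grip_width: 0.0005
```

```bash
cat > chk.py <<'E'
from h import *
o=monitor.get_obs(); print(o["tool_pos"],o["force"])
im,d,P,m=cloud("scene"); save(cv2.resize(im[110:270,200:400],(750,600),interpolation=2),"s%d.png"%int(o["time_s"]*10))
a=np.radians(122); X=np.array([np.cos(a),np.sin(a)]);Y=np.array([-X[1],X[0]]); O=np.array([.5607,.0894])
q=P.reshape(-1,3); q=q[~np.isnan(q[:,0])]; bx=(q[:,:2]-O)@X; by=(q[:,:2]-O)@Y; z=q[:,2]
for lo,hi in((-60,-40),(-30,-10),(0,20),(50,60)):
    k=(by*1000>lo)&(by*1000<hi)&(z>.04)&(z<.135)&(abs(bx)<.1); print(lo,hi,k.sum(),"front x (shut -18)",(np.median(bx[k])*1000).round(1))
E
python3 chk.py
```

```text
[0.55594664 0.05262185 0.16873032] [ 4.31649112 -5.65462106 -2.12607592]
-60 -40 256 front x (shut -18) -18.7
-30 -10 248 front x (shut -18) -18.9
0 20 231 front x (shut -18) -19.1
50 60 97 front x (shut -18) -19.4
```

The door is flat on its stops, with 7 N of contact. I'll back straight off and rise.

step_arm([
  [-1, 0, 0, 0.004, 0],
  [-1, 0, 0, 0.015, 0],
  [-1, 0, 0, 0.035, 0],
  [-1, 0, 0, 0.05, 0],
  [-1, -0.05, 0, 0.05, 0],
  [-1, -0.1, 0, 0.05, 0],
  [-1, -0.15, -0.06, 0.05, 0],
  [-1, -0.15, -0.11, 0.05, 0],
  [-1, -0.15, -0.11, 0.05, 0],
  [-1, -0.15, -0.11, 0.05, 0],
])

```text
time_s: 20.55
tool_pos: [0.4883, -0.0461, 0.3188]
tool_rot: [122.9, 89.9, 65.0]
force: [0.5, 0.1, 0.0]
grip_width: 0.0005
```

```bash
python3 chk.py; ls pics
```

```text
[ 0.4883084  -0.04610403  0.3187894 ] [0.4584981  0.13878425 0.0274587 ]
-60 -40 263 front x (shut -18) -19.2
-30 -10 251 front x (shut -18) -20.2
0 20 233 front x (shut -18) -21.1
50 60 107 front x (shut -18) -22.9
crop.png
s192.png
s2.png
s205.png
scene.png
top.png
wA.png
wB.png
wC.png
wD.png
wE.png
```

step_arm([
  [-1, 0, 0, 0, 0],
  [-1, 0, 0, 0, 0],
  [-1, 0, 0, 0, 0],
  [-1, 0, 0, 0, 0],
  [-1, 0, 0, 0, 0],
  [-1, 0, 0, 0, 0],
  [-1, 0, 0, 0, 0],
  [-1, 0, 0, 0, 0],
])

```text
time_s: 21.6
tool_pos: [0.4882, -0.0465, 0.3186]
tool_rot: [94.7, 90.0, 36.7]
force: [0.5, -0.3, 0.7]
grip_width: 0.0005
```

```bash
python3 chk.py
```

```text
[ 0.48818611 -0.04647745  0.31862381] [ 0.50768209 -0.25204423  0.7308667 ]
-60 -40 253 front x (shut -18) -19.3
-30 -10 250 front x (shut -18) -20.1
0 20 239 front x (shut -18) -21.2
50 60 104 front x (shut -18) -22.7
```

View pics/s205.png

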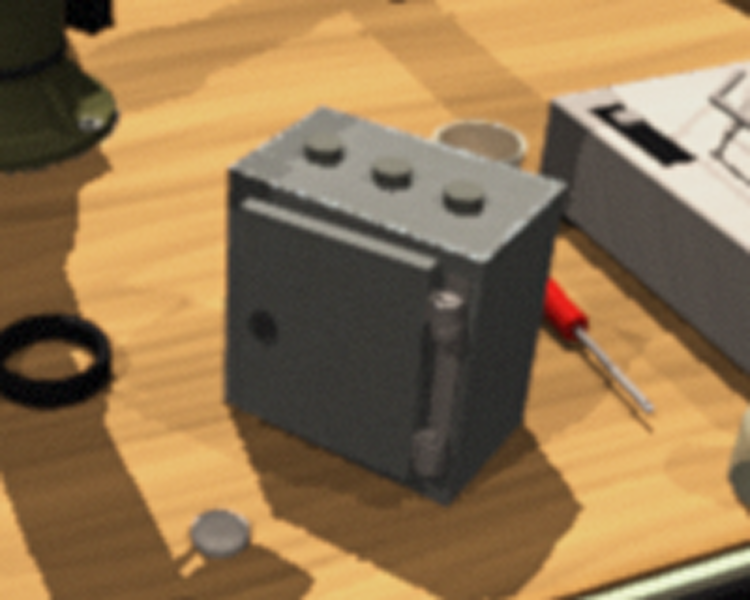

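The door is at rest and released, with its free edge about 4 mm off the stops (limit 10). I'm handing it in.

```bash
python3 -c "
from h import *
print(env.sign_off())"
```

```text
the job is handed in; nothing more can be done
None
```

The door is hung on both pins, swung shut and released. I handed the job in at about 22 s; no verdict is reported.

- **Hanging:** I took the door (the panel with the latch and sockets) from the small plywood rack and lined its socket up with the pin in the wrist camera. It went down with at most a few newtons at the wrist. The upper socket's top measured 165.7 mm high, against 165 mm when fully seated. I did not measure the lower socket separately.
- **Shutting:** I pushed it shut with closed fingers until it lay flat on the stops, at about 7 N.
- **Last checks:** When I backed off, the free edge came back about 4 mm from fully shut (limit 10 mm). It read the same in two checks a second apart, so it is at rest. The gripper is clear of everything.
- **Bystanders:** In the last view the tape, adapter, screwdriver and cup were in place. The jar, case and blank panel weren't fully in that view and I didn't re-measure them, but the arm did not come near them after the lift.

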